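Shut and latch the parts box on the dorm desk

TASK

Shut the parts box: push its raised lid down until it is fully closed, then push the metal catch lever on its front up and over, past its dead point, until it snaps into lock, folded down over the closed lid. Only push: do not lift or tip the box, do not shove it along the desk, and leave the mug, the bottle and the computer mouse where they stand.

Things in the scene. Friction and masses are not known exactly. Their poses are not given: they have to be found in the camera images.
- box: Loose grey plastic parts box, 160 mm (its x) by 220 mm (its y) by 75 mm high, about 2.2 kg. Origin: centre of its underside. Its x axis points from the front wall (with the catch, on the robot's side) to the lid's hinge on the far rim; z up. Turned up to 30 degrees either way. A level push over some 9 N can slide it.
- lid (a joint): Angle (rad) of the white lid: 0 shut, at a hard stop; it starts raised by 0.45 to 1.0. Hinge line at box x = +80 mm, z = 76 mm, along the box's y. Flat plate, 162 mm from hinge to front edge, 220 mm wide, 6 mm thick; when shut its top is 82.5 mm above the desk. A stiff hinge holds it wherever it is left; about 1 N down at the front edge moves it.
- lid_edge (a point): Middle of the lid's front edge, on its top face (at box x = -82 mm, z = 82 mm when shut). Moves with the lid.
- catch (a joint): Angle (rad) of the steel catch lever. 0: open, a spring holding it, leaning out from the box's front 0.5 rad from vertical. Upright at 0.5; dead point at 0.85: let go before it, it springs back to 0, past it, it snaps to its stop at 1.98 (locked, nearly flat over the lid, tip 95 mm above the desk). Spring: 0.14 N m at either stop, 0 at the dead point. Do not fold it over before the lid is shut.
- catch_pivot (a point): Centre of the catch lever's pivot pin, between two small dark steel cheeks in the middle of the front wall: box x = -95 mm, y = 0, z = 89 mm. The pin runs along the box's y; the cheeks reach 97 mm above the desk.
- catch_tip (a point): Middle of the rounded free end of the catch lever, 65 mm from the pivot. The lever is a flat steel plate 26 mm wide and 5 mm thick, its end a cross bar 34 mm wide and 10 mm thick. When open the tip is 31 mm in front of the pivot and 57 mm above it (146 mm above the desk).
- mug: White ceramic mug, 80 mm across, 95 mm high, beside the box (either side). Origin: centre of its underside. To be left alone.
- bottle: White plastic bottle, 60 mm across, 150 mm high, on the other side of the box from the mug. Origin: centre of its underside. To be left alone.
- mouse: Black computer mouse, 105 x 60 x 34 mm, on the desk farther out on the box's +y side. Origin: centre of its underside. To be left alone.

How it is judged:
By the outcome, as a careful person would: the job done as asked, in the order asked, and still so for the second after the job is handed in, with the robot touching nothing.
It also fails if it takes over 45 s, if anything falls off the work surface, if the arm or the gripper's body presses on something with over 40 N, if the wrist force passes 120 N, or if a joint passes its speed limit or range.

ROBOT

A 6-joint arm with a two-finger parallel gripper is mounted at the origin on the work surface. World frame = base frame: x ahead of the robot, y to its left, z up, the work surface at z = 0. Lengths are in m, angles in rad, forces in N, time in s.
With the tool pointing down it reaches from about 0.4 to 0.925 m from the base axis. Payload 3.4 kg.
Tool frame: the origin (TCP) lies midway between the tips of the shut fingers; the grasp point (between the pads) lies 19 mm behind it; z points along the fingers, y is the line along which they close (so a half turn about z gives the same grasp; the last joint's range is limited). The gripper opens to 85 mm and grips with 20 to 120 N. Pads are 22 mm wide; open, the fingers measure 114 mm over their backs; the gripper's body (76 mm by 85 mm) begins 54 mm behind the grasp point. The pads swing forward as they close: fully open they stand 13 mm farther back than shut.
Start: joints at [-1.22, 0.307, 1.506, -0, 1.328, -0.073], TCP at [0.236, -0.524, 0.231] pointing down, gripper open.
Joint ranges: [-3.12, 3.12], [-1.05, 2.28], [0.14, 2.33], [-1.42, 4.57], [0.1, 2.73], [-2.68, 2.68]. Speed limits (rad/s): [2.57, 2.57, 3.14, 3.14, 3.14, 3.14].

INTERFACE

Orientations are given as a unit quaternion [w, x, y, z].
In Python, from workcell import bot, camera, ticket gives the robot as it stands.
- The arm moves only by the tool drive_tool, never from a script. Its argument "rows" is a list of rows, each an object of numbers: "rx", "ry", "rz": the turn, a rotation vector about the tool's x, y, z in degrees; "x", "y", "z": the shift along the tool's x, y, z in mm; "fingers": the finger opening in mm, from 0 to 85.4. A call has 1 to 5 rows; each row is the pose to reach, as a shift and turn from the pose commanded when the call began, along the tool's axes at that moment; what a row does not reach only later rows make up. A row lasts 1/12 s, in which the tool goes at most 41.7 mm and 7.16 degrees, less where a joint would pass 70% of its speed; a pose out of reach is approached as far as the arm can. A call with a gripper value outside its range is refused whole. The fingers move at their own pace and stop on an object; "grip_force" is the grip in N (left out, the last holds). Time passes only in rows, so rows that repeat a pose let the fingers close. It gives the time, the measured TCP pose, the force, the opening and the grip force at its end, in the units of the state.
- bot.read_state(): the state, without advancing time (a new reading comes with each control period).
- camera(name): name is "side" or "top"; returns a dict with "image" (420x560x3 uint8, red, green, blue), "range_z" (420x560 float32, m along the optical axis (not along the pixel's ray), 0 where there is no reading), "fovy" (degrees; the focal length in pixels is half the picture's height over the tangent of half this angle, whatever the lens; pixels are square), "cx", "cy" (the principal point, pixels), "T" (4x4, takes a point from camera to world coordinates). Camera axes: x right, y up, looking along -z (the intrinsics and any distortion apply to the point x, -y, -z); pixel columns grow to the right and rows downward; lengths in m; the calibration is good to about 2 mm. A picture is of the moment at which its call begins.
- ticket.sign_off(): hands the job in; it is judged then, once.
The state is a dict: "time": time; "qpos": joint angles; "joint_vel": joint speeds; "effort": joint torques, N m; "ee_pos": TCP position; "orientation": TCP orientation; "wrist_force": force on the tool from outside, world axes, zero at the start; "ft_torque": the same for the moment, N m; "opening": finger opening in m; "grip_force": force on a finger pad.
Only numpy, scipy, OpenCV 4.12 (cv2) and the standard library are available. Lean on these libraries where they do the work, as an engineer would, in place of code of your own. Each camera call takes 0.05 s, during which the arm holds its last target. There are 200 camera calls.

## Working session

There is one attempt and no reset: what is moved stays moved. The work goes in short steps, Python scripts to look and compute and a tool call to move; the robot and the scene stay as the last step left them, time stands still between calls to the robot, and variables do not carry over. Pictures are saved under pics/ and viewed, at most 10 in all, crops included, and the job is handed in when it is done.

Besides the shell and the picture viewer there is one more tool, called after "Emit:" as name([rows], argument=value, ...), one row to a line, values as JSON. drive_tool: Moves the arm, as the interface text tells. Its arguments: {"type":"object","properties":{"rows":{"type":"array","items":{"type":"object","properties":{"rx":{"type":"number"},"ry":{"type":"number"},"rz":{"type":"number"},"x":{"type":"number"},"y":{"type":"number"},"z":{"type":"number"},"fingers":{"type":"number"}}}},"grip_force":{"type":"number"}},"required":["rows"]}

```bash
mkdir -p pics; ls
python3 - <<'E'
from workcell import bot,camera
import cv2,numpy as np
s=bot.read_state();print({k:np.round(v,3).tolist() for k,v in s.items()})
ims=[]
for n in("side","top"):
    c=camera(n);print(n,c["fovy"],c["cx"],c["cy"],np.round(c["T"],3).tolist(),[k for k in c])
    np.savez(f"{n}0.npz",**c);cv2.imwrite(f"pics/{n}0.png",c["image"][:,:,::-1])
E
```

```text
pics
{'time': 0.0, 'qpos': [-1.221, 0.308, 1.508, 0.0, 1.328, -0.073], 'joint_vel': [0.002, -0.001, 0.0, -0.002, 0.001, 0.002], 'effort': [0.0, -45.754, -25.191, 0.0, 0.013, -0.0], 'ee_pos': [0.236, -0.523, 0.23], 'orientation': [-0.001, 0.978, 0.21, -0.0], 'wrist_force': [0.27, -0.282, -0.224], 'ft_torque': [-0.047, -0.014, 0.039], 'grip_force': 0.0, 'opening': 0.085}
side 47.108507707483994 281.98904158630666 207.41253239793744 [[-0.943, 0.161, -0.292, 0.285], [-0.332, -0.517, 0.789, 1.005], [-0.024, 0.841, 0.541, 0.726], [0.0, 0.0, 0.0, 1.0]] ['image', 'range_z', 'fovy', 'cx', 'cy', 'T']
top 43.32569231646758 292.46315303848945 214.1751093969646 [[-0.005, 0.983, -0.183, 0.385], [-1.0, 0.001, 0.029, 0.138], [0.029, 0.183, 0.983, 1.394], [0.0, 0.0, 0.0, 1.0]] ['image', 'range_z', 'fovy', 'cx', 'cy', 'T']
```

View pics/side0.png

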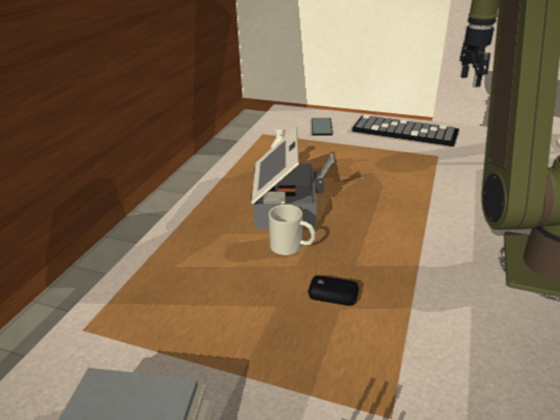

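View pics/top0.png

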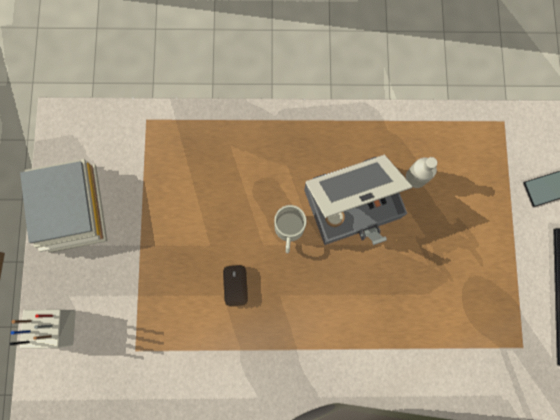

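Side view: the raised lid is around (275,165), the catch at (325,168), the mug at (286,230) and the mouse at (333,290). Top view: the lid spans roughly (305,185)–(410,185), the catch is at (374,236), the mug at (289,222) and the bottle at (424,168).

```bash
cat > h.py <<'E'
import numpy as np,cv2
def cloud(c):
    H,W=c["range_z"].shape;f=H/2/np.tan(np.radians(float(c["fovy"]))/2)
    v,u=np.mgrid[:H,:W];r=c["range_z"]
    p=np.stack([(u-c["cx"])*r/f,-(v-c["cy"])*r/f,-r],-1)
    P=p@c["T"][:3,:3].T+c["T"][:3,3];P[r==0]=np.nan;return P
E
python3 - <<'E'
from h import *
np.set_printoptions(precision=4,suppress=True)
cs={n:dict(np.load(n+"0.npz")) for n in("top","side")}
t=cs["top"];P=cloud(t);im=t["image"].astype(int)
print("desk",np.nanmedian(P[300:340,260:350,2]),P[300,300])
hsv=cv2.cvtColor(t["image"],cv2.COLOR_RGB2HSV)
for n,(u,v) in dict(lidc=(355,185),mugc=(289,222),mouse=(235,285),bottle=(424,168),rim=(330,236),lever=(374,236),levertip=(378,241)).items():print(n,P[v,u],hsv[v,u])
# lid plane: white pixels with z>.08
m=((hsv[...,1]<60)&(hsv[...,2]>130)&(P[...,2]>.07)).astype(np.uint8)
m[:150]=0;m[225:]=0;m[:,:300]=0;m[:,412:]=0
n,l,st,ce=cv2.connectedComponentsWithStats(m);k=1+st[1:,4].argmax();Q=P[l==k];print("lid px",len(Q))
for _ in range(3):
    c=Q.mean(0);U,S,V=np.linalg.svd(Q-c);nn=V[2]*np.sign(V[2][2]);d=(Q-c)@nn;Q=Q[abs(d)<.004]
ang=np.arctan2(np.hypot(*nn[:2]),nn[2]);print("n",nn,"lid angle",ang,"yaw",np.degrees(np.arctan2(-nn[1],-nn[0])),len(Q),d.std(),c)
cnt=max(cv2.findContours((l==k).astype(np.uint8),0,2)[0],key=cv2.contourArea)
# in-plane rectangle
ex=-np.array([nn[0],nn[1],0])/np.hypot(*nn[:2]);ey=np.cross([0,0,1],ex);e1=np.cross(ey,nn)
q=np.stack([(Q-c)@e1,(Q-c)@ey],1).astype(np.float32);r=cv2.minAreaRect(q);print("rect",r)
print("corners",np.array([c+a*e1+b*ey for a,b in cv2.boxPoints(r)]))
for n in cs:
  c=cs[n];PP=cloud(c)
  ex2=ex
  sel=(PP[...,2]>.08)&(PP[...,2]<.165)
  cv2.imwrite(f"pics/c_{n}.png",cv2.resize(c["image"][140:260,260:440] if n=="top" else c["image"][110:270,220:380],None,fx=4,fy=4,interpolation=2)[:600,:800,::-1])
E
```

```text
desk -0.0009721188036398987 [ 0.4161  0.078  -0.003 ]
lidc [ 0.6906 -0.0529  0.1384] [ 40   7 106]
mugc [0.6208 0.1062 0.0079] [ 28  31 131]
mouse [0.4536 0.2449 0.0339] [16 70 55]
bottle [ 0.739  -0.2304  0.1214] [ 25  33 198]
rim [ 0.5839 -0.003   0.0029] [15  6 82]
lever [ 0.5664 -0.0981  0.1244] [ 40  19 124]
levertip [ 0.5504 -0.1021  0.1521] [ 40  15 153]
lid px 2066
n [0.6483 0.2263 0.727 ] lid angle 0.7568698286303255 yaw -160.75377207841407 2007 0.001559742743600464 [ 0.6836 -0.0566  0.1453]
rect ((-0.015583127737045288, 0.0030143558979034424), (0.2201545536518097, 0.17130054533481598), 89.8413314819336)
corners [[ 0.7181  0.0686  0.0756]
 [ 0.6003  0.028   0.1932]
 [ 0.6725 -0.18    0.1936]
 [ 0.7902 -0.1394  0.076 ]]
```

View pics/c_top.png

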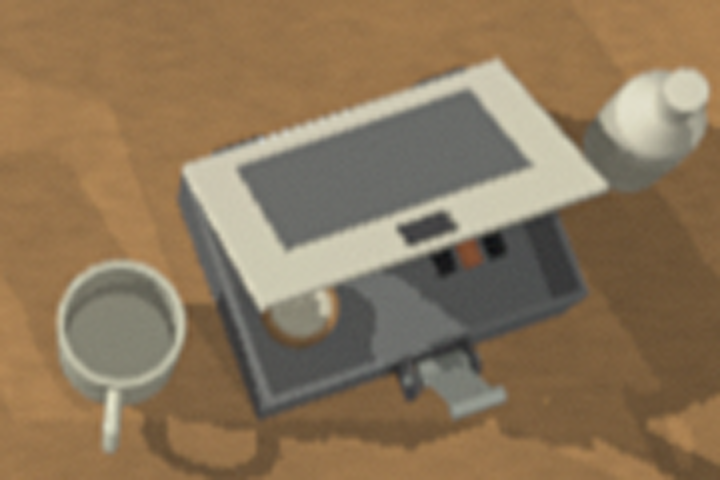

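Top crop: the lid is a white plate and its front edge runs about (265,305)–(605,185). The lever bar is at (475,400) and the mug and bottle stand clear.

The box yaw is about 19.1° and the lid angle about 0.757 rad. The box origin is about (0.670,-0.064). The predicted lever tip (0.551,-0.105) matches the measured (0.550,-0.102). I'm starting the move with the fingers shut, aligned to the box's axes.

Emit:
drive_tool([
  {"x":37,"y":-16,"rz":5.0,"fingers":0},
  {"x":74,"y":-32,"rz":5.0,"fingers":0},
  {"x":111,"y":-48,"rz":5.0,"fingers":0},
  {"x":147,"y":-64,"rz":5.0,"fingers":0},
  {"x":183,"y":-80,"rz":5.0,"fingers":0},
])

```text
validation failed for argument at $.ro...
```

Emit:
drive_tool([
  {"rx":0,"ry":0,"rz":5.0,"x":37,"y":-16,"z":0,"fingers":0},
  {"rx":0,"ry":0,"rz":5.0,"x":74,"y":-32,"z":0,"fingers":0},
  {"rx":0,"ry":0,"rz":5.0,"x":111,"y":-48,"z":0,"fingers":0},
  {"rx":0,"ry":0,"rz":5.0,"x":147,"y":-64,"z":0,"fingers":0},
  {"rx":0,"ry":0,"rz":5.0,"x":183,"y":-80,"z":0,"fingers":0},
], grip_force=20)

```text
time: 0.52
ee_pos: [0.3709, -0.3743, 0.2309]
orientation: [-0.0, 0.986, 0.167, -0.0]
wrist_force: [0.1, -0.2, -0.2]
opening: 0.0255
grip_force: 0.0
```

Emit:
drive_tool([
  {"rx":0,"ry":0,"rz":0,"x":36,"y":-20,"z":0,"fingers":0},
  {"rx":0,"ry":0,"rz":0,"x":72,"y":-39,"z":0,"fingers":0},
  {"rx":0,"ry":0,"rz":0,"x":108,"y":-59,"z":0,"fingers":0},
  {"rx":0,"ry":0,"rz":0,"x":144,"y":-78,"z":0,"fingers":0},
  {"rx":0,"ry":0,"rz":0,"x":180,"y":-98,"z":0,"fingers":0},
])

```text
time: 0.93
ee_pos: [0.5087, -0.2223, 0.231]
orientation: [-0.0, 0.986, 0.167, -0.0]
wrist_force: [0.8, -0.7, 0.1]
opening: 0.0001
grip_force: 0.0
```

Emit:
drive_tool([
  {"rx":0,"ry":0,"rz":0,"x":36,"y":-20,"z":0,"fingers":0},
  {"rx":0,"ry":0,"rz":0,"x":72,"y":-39,"z":0,"fingers":0},
  {"rx":0,"ry":0,"rz":0,"x":108,"y":-59,"z":0,"fingers":0},
  {"rx":0,"ry":0,"rz":0,"x":144,"y":-78,"z":0,"fingers":0},
  {"rx":0,"ry":0,"rz":0,"x":180,"y":-98,"z":0,"fingers":0},
])

```text
time: 1.35
ee_pos: [0.6462, -0.0703, 0.2307]
orientation: [-0.0, 0.986, 0.168, -0.0]
wrist_force: [-0.0, -0.5, 0.7]
opening: 0.0
grip_force: 0.0
```

Now down onto the lid, in steady steps.

Emit:
drive_tool([
  {"rx":0,"ry":0,"rz":0,"x":0,"y":0,"z":14,"fingers":0},
  {"rx":0,"ry":0,"rz":0,"x":0,"y":0,"z":28,"fingers":0},
  {"rx":0,"ry":0,"rz":0,"x":0,"y":0,"z":42,"fingers":0},
  {"rx":0,"ry":0,"rz":0,"x":0,"y":0,"z":54,"fingers":0},
  {"rx":0,"ry":0,"rz":0,"x":0,"y":0,"z":66,"fingers":0},
])

```text
time: 1.77
ee_pos: [0.6451, -0.0716, 0.1641]
orientation: [-0.0, 0.986, 0.168, -0.001]
wrist_force: [0.2, -1.1, 0.9]
opening: -0.0
grip_force: 0.4
```

Emit:
drive_tool([
  {"rx":0,"ry":0,"rz":0,"x":-3,"y":0,"z":12,"fingers":0},
  {"rx":0,"ry":0,"rz":0,"x":-6,"y":0,"z":24,"fingers":0},
  {"rx":0,"ry":0,"rz":0,"x":-9,"y":0,"z":36,"fingers":0},
  {"rx":0,"ry":0,"rz":0,"x":-12,"y":0,"z":48,"fingers":0},
  {"rx":0,"ry":0,"rz":0,"x":-14,"y":0,"z":56,"fingers":0},
])

```text
time: 2.18
ee_pos: [0.6311, -0.0767, 0.1077]
orientation: [-0.0, 0.986, 0.167, -0.001]
wrist_force: [-0.9, -0.4, 0.8]
opening: -0.0003
grip_force: 0.3
```

Emit:
drive_tool([
  {"rx":0,"ry":0,"rz":0,"x":-3,"y":0,"z":8,"fingers":0},
  {"rx":0,"ry":0,"rz":0,"x":-6,"y":0,"z":15,"fingers":0},
  {"rx":0,"ry":0,"rz":0,"x":-8,"y":0,"z":20,"fingers":0},
  {"rx":0,"ry":0,"rz":0,"x":-8,"y":0,"z":23,"fingers":0},
  {"rx":0,"ry":0,"rz":0,"x":-8,"y":0,"z":25,"fingers":0},
])

```text
time: 2.6
ee_pos: [0.6243, -0.0794, 0.084]
orientation: [-0.0, 0.986, 0.167, -0.0]
wrist_force: [-0.9, 0.2, 0.2]
opening: -0.0002
grip_force: 0.3
```

Emit:
drive_tool([
  {"rx":0,"ry":0,"rz":0,"x":0,"y":0,"z":1,"fingers":0},
  {"rx":0,"ry":0,"rz":0,"x":0,"y":0,"z":2,"fingers":0},
  {"rx":0,"ry":0,"rz":0,"x":0,"y":0,"z":2,"fingers":0},
])

```text
time: 2.85
ee_pos: [0.625, -0.0794, 0.0827]
orientation: [0.0, 0.986, 0.168, 0.0]
wrist_force: [0.0, 0.2, 0.3]
opening: 0.0004
grip_force: 0.0
```

Emit:
drive_tool([
  {"rx":0,"ry":0,"rz":0,"x":0,"y":0,"z":1,"fingers":0},
  {"rx":0,"ry":0,"rz":0,"x":0,"y":0,"z":2,"fingers":0},
  {"rx":0,"ry":0,"rz":0,"x":0,"y":0,"z":2,"fingers":0},
])

```text
time: 3.1
ee_pos: [0.6252, -0.0794, 0.0825]
orientation: [0.0, 0.986, 0.168, 0.001]
wrist_force: [-3.2, -0.1, 9.8]
opening: 0.0003
grip_force: 5.4
```

Hard stop reached: about 10 N at z = 0.0825. I'll lift off, go back over the lever and look.

Emit:
drive_tool([
  {"rx":0,"ry":0,"rz":0,"x":0,"y":0,"z":-20,"fingers":0},
  {"rx":0,"ry":0,"rz":0,"x":0,"y":0,"z":-55,"fingers":0},
  {"rx":0,"ry":0,"rz":0,"x":0,"y":0,"z":-95,"fingers":0},
  {"rx":0,"ry":0,"rz":0,"x":-30,"y":0,"z":-115,"fingers":0},
  {"rx":0,"ry":0,"rz":0,"x":-70,"y":0,"z":-115,"fingers":0},
])

```text
time: 3.52
ee_pos: [0.5653, -0.1033, 0.2014]
orientation: [0.003, 0.986, 0.169, 0.007]
wrist_force: [0.8, -0.6, -0.1]
opening: -0.0004
grip_force: 0.0
```

Emit:
drive_tool([
  {"rx":0,"ry":0,"rz":0,"x":-40,"y":0,"z":0,"fingers":0},
  {"rx":0,"ry":0,"rz":0,"x":-70,"y":0,"z":0,"fingers":0},
  {"rx":0,"ry":0,"rz":0,"x":-70,"y":0,"z":0,"fingers":0},
])

```text
time: 3.77
ee_pos: [0.4859, -0.1259, 0.1953]
orientation: [-0.0, 0.986, 0.167, -0.003]
wrist_force: [-1.0, 0.6, -0.1]
opening: 0.0001
grip_force: 0.0
```

Run:
```python
from workcell import bot,camera
from h import *
np.set_printoptions(precision=4,suppress=True)
print(bot.read_state()["ee_pos"])
ex=np.array([.9444,.3289]);ey=np.array([-.3289,.9444]);o=np.array([.670,-.064])
for n in("side","top"):
    c=camera(n);np.savez(n+"1.npz",**c);P=cloud(c);hsv=cv2.cvtColor(c["image"],cv2.COLOR_RGB2HSV)
    cv2.imwrite(f"pics/d_{n}.png",cv2.resize(c["image"][140:260,260:440] if n=="top" else c["image"][110:260,220:380],None,fx=4,fy=4,interpolation=2)[:,:,::-1])
    b=np.stack([(P[...,:2]-o)@ex,(P[...,:2]-o)@ey,P[...,2]],-1)
    m=(abs(b[...,0])<.07)&(abs(b[...,1])<.1)&(b[...,2]>.06)&(b[...,2]<.13);Q=b[m];A=np.c_[Q[:,:2],np.ones(len(Q))]
    print(n,"lid z=ax+by+c",np.linalg.lstsq(A,Q[:,2],rcond=None)[0],len(Q))
    m=(abs(b[...,0])<.13)&(abs(b[...,1])<.14)&(b[...,2]>.075)&(b[...,2]<.09)
    k,l,st,_=cv2.connectedComponentsWithStats(m.astype(np.uint8));i=1+st[1:,4].argmax()
    r=cv2.minAreaRect(P[l==i][:,:2].astype(np.float32)*1000);print("rect",r)
    m=(b[...,0]>-.16)&(b[...,0]<-.1)&(abs(b[...,1])<.03)&(b[...,2]>.12)&(b[...,2]<.16);Q=b[m]
    print("lever",len(Q),np.median(Q,0) if len(Q) else 0,Q[Q[:,2].argsort()[-8:]].mean(0) if len(Q)>8 else 0)
```

```text
[ 0.4859 -0.1259  0.1953]
side lid z=ax+by+c [ 0.0012 -0.0016  0.0834] 1906
rect ((664.1884155273438, -64.587646484375), (192.00216674804688, 229.079345703125), 18.812808990478516)
lever 72 [-0.117   0.0074  0.1404] [-0.1225  0.0007  0.1511]
top lid z=ax+by+c [0.0013 0.0007 0.0811] 4169
rect ((669.6998291015625, -64.96745300292969), (176.48336791992188, 222.30836486816406), 18.867694854736328)
lever 104 [-0.1213 -0.001   0.1446] [-0.1258 -0.0027  0.1531]
```

View pics/d_side.png

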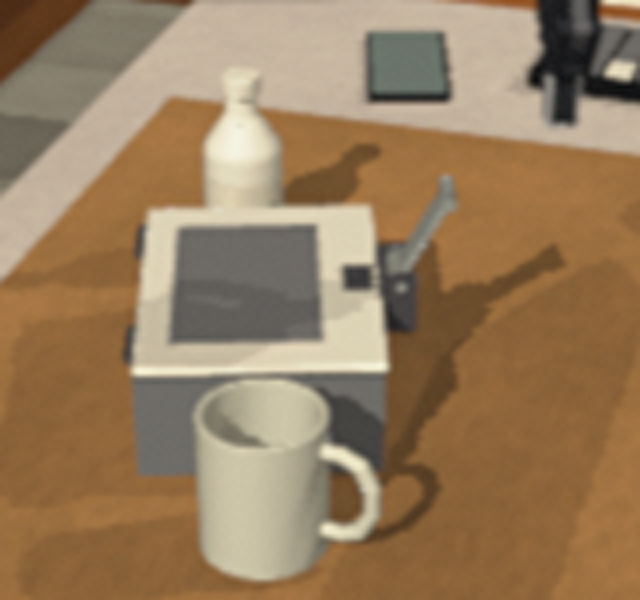

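The picture shows the lid flat (plane fit z ≈ 0.082, slope ≈ 0) and the lever still open, with its tip at (447,185). The box has not moved. Next I'll lower in front of the lever and push it over.

Emit:
drive_tool([
  {"rx":0,"ry":0,"rz":0,"x":0,"y":2,"z":30,"fingers":0},
  {"rx":0,"ry":0,"rz":0,"x":0,"y":2,"z":60,"fingers":0},
  {"rx":0,"ry":0,"rz":0,"x":15,"y":2,"z":60,"fingers":0},
  {"rx":0,"ry":0,"rz":0,"x":35,"y":2,"z":60,"fingers":0},
  {"rx":0,"ry":0,"rz":0,"x":45,"y":2,"z":60,"fingers":0},
])

```text
time: 4.28
ee_pos: [0.5391, -0.1121, 0.1348]
orientation: [0.0, 0.986, 0.168, 0.001]
wrist_force: [-4.5, -1.5, 4.4]
opening: 0.0
grip_force: 2.8
```

Emit:
drive_tool([
  {"rx":0,"ry":0,"rz":0,"x":7,"y":0,"z":0,"fingers":0},
  {"rx":0,"ry":0,"rz":0,"x":14,"y":0,"z":0,"fingers":0},
  {"rx":0,"ry":0,"rz":0,"x":21,"y":0,"z":0,"fingers":0},
  {"rx":0,"ry":0,"rz":0,"x":27,"y":0,"z":0,"fingers":0},
  {"rx":0,"ry":0,"rz":0,"x":32,"y":0,"z":0,"fingers":0},
])

```text
time: 4.7
ee_pos: [0.5667, -0.1018, 0.1356]
orientation: [0.0, 0.986, 0.167, 0.001]
wrist_force: [-1.1, -0.8, 0.7]
opening: 0.0003
grip_force: 0.7
```

Emit:
drive_tool([
  {"rx":0,"ry":0,"rz":0,"x":6,"y":0,"z":0,"fingers":0},
  {"rx":0,"ry":0,"rz":0,"x":12,"y":0,"z":0,"fingers":0},
  {"rx":0,"ry":0,"rz":0,"x":18,"y":0,"z":0,"fingers":0},
  {"rx":0,"ry":0,"rz":0,"x":24,"y":0,"z":0,"fingers":0},
  {"rx":0,"ry":0,"rz":0,"x":30,"y":0,"z":0,"fingers":0},
])

```text
time: 5.12
ee_pos: [0.5952, -0.0919, 0.1353]
orientation: [-0.0, 0.986, 0.167, 0.0]
wrist_force: [-0.1, 0.7, 0.4]
opening: 0.0002
grip_force: 0.0
```

Emit:
drive_tool([
  {"rx":0,"ry":0,"rz":0,"x":6,"y":0,"z":0,"fingers":0},
  {"rx":0,"ry":0,"rz":0,"x":12,"y":0,"z":0,"fingers":0},
  {"rx":0,"ry":0,"rz":0,"x":18,"y":0,"z":0,"fingers":0},
  {"rx":0,"ry":0,"rz":0,"x":18,"y":0,"z":0,"fingers":0},
])

```text
time: 5.45
ee_pos: [0.6128, -0.0859, 0.1354]
orientation: [0.0, 0.986, 0.168, 0.001]
wrist_force: [1.4, 1.1, 0.9]
opening: 0.0003
grip_force: 0.0
```

Emit:
drive_tool([
  {"rx":0,"ry":0,"rz":0,"x":0,"y":0,"z":-20,"fingers":0},
  {"rx":0,"ry":0,"rz":0,"x":-20,"y":0,"z":-50,"fingers":0},
  {"rx":0,"ry":0,"rz":0,"x":-55,"y":0,"z":-65,"fingers":0},
  {"rx":0,"ry":0,"rz":0,"x":-95,"y":0,"z":-65,"fingers":0},
  {"rx":0,"ry":0,"rz":0,"x":-130,"y":0,"z":-65,"fingers":0},
])

```text
time: 5.87
ee_pos: [0.4875, -0.1297, 0.2016]
orientation: [0.001, 0.986, 0.168, 0.001]
wrist_force: [-0.6, -1.0, -0.8]
opening: -0.0
grip_force: 0.0
```

Run:
```python
from workcell import bot,camera
from h import *
np.set_printoptions(precision=4,suppress=True)
print(bot.read_state()["ee_pos"],bot.read_state()["wrist_force"])
ex=np.array([.9444,.3289]);ey=np.array([-.3289,.9444]);o=np.array([.670,-.064])
for n in("side","top"):
    c=camera(n);P=cloud(c)
    cv2.imwrite(f"pics/e_{n}.png",cv2.resize(c["image"][140:260,260:440] if n=="top" else c["image"][110:260,220:380],None,fx=4,fy=4,interpolation=2)[:,:,::-1])
    b=np.stack([(P[...,:2]-o)@ex,(P[...,:2]-o)@ey,P[...,2]],-1)
    m=(abs(b[...,0])<.13)&(abs(b[...,1])<.14)&(b[...,2]>.075)&(b[...,2]<.09)
    k,l,st,_=cv2.connectedComponentsWithStats(m.astype(np.uint8));i=1+st[1:,4].argmax()
    print(n,"rect",cv2.minAreaRect(P[l==i][:,:2].astype(np.float32)*1000))
    m=(b[...,0]>-.15)&(b[...,0]<0)&(abs(b[...,1])<.03)&(b[...,2]>.09)&(b[...,2]<.17);Q=b[m]
    print("lever",len(Q),Q.min(0),Q.max(0))
```

```text
[ 0.4875 -0.1297  0.2016] [-0.5946 -1.0316 -0.8452]
side rect ((664.6251831054688, -65.85720825195312), (191.97898864746094, 228.3199005126953), 18.885818481445312)
lever 226 [-0.1013 -0.0256  0.0905] [-0.0217  0.0265  0.1023]
top rect ((662.1535034179688, -67.6405029296875), (191.48118591308594, 221.66966247558594), 19.099443435668945)
lever 331 [-0.1041 -0.0238  0.09  ] [-0.0238  0.0224  0.1024]
```

View pics/e_side.png

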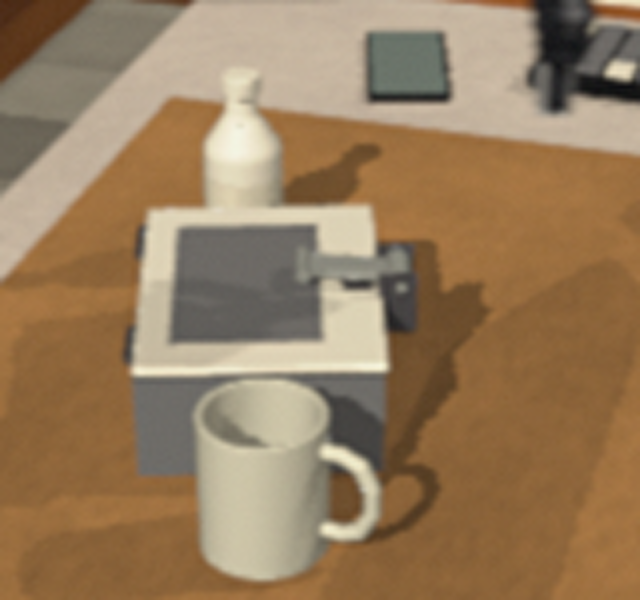

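The lever lies folded over the shut lid, from (300,262) to (400,262), with its top at about 0.10 m as expected when locked. The box, mug and bottle are where they were, and the arm is clear.

```bash
python3 -c "
from workcell import ticket
print(ticket.sign_off())"
```

```text
the job is handed in; nothing more can be done
None
```

The lid is fully shut and the catch is snapped over into lock; the box, mug and bottle look unmoved (I didn't re-check the mouse, but the arm never went near it), and the job was handed in at about 6 s of robot time.

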